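# Count along the bedside rack and push the thermometer case into the third gap

## Task

Starting at the end of the rack where the blue mug stands, run a fingertip (fingers together) along the top of its front rail over the first and the second gap and stop at the third, every gap counting whether empty or not. Then push the white thermometer case along the table into that third gap, under the rail, until it is fully home against the back board. Only push it, gently, with the fingers: never pinch it or pick it up, and leave everything else where it is.

Things in the scene. Friction and masses are not known exactly. Their poses are not given: they have to be found in the camera images.
- rack: low maple rack fixed to the table: 7 uprights (8 mm thick, 46 high) form 6 gaps 42 mm wide, no floor; round rail along the front on top (crest 48 mm up, 36 free below). Origin: on the table, middle of the front edge; x points into the gaps (away from the robot), y left along the row. Gap centres y = 125, 75, 25, -25, -75, -125 mm; gaps end at a back board (75 high), inner face x = 105 mm
- span_a: the 50 mm stretch of the rack's front rail (12 mm round) over the leftmost gap, seen from the robot; origin on its crest, 48 mm up, over the middle of the gap, 7 mm behind the rack's front edge; the rail runs along its y
- span_b: the 50 mm stretch of the rack's front rail (12 mm round) over the 2nd gap from the left, seen from the robot; origin on its crest, 48 mm up, over the middle of the gap, 7 mm behind the rack's front edge; the rail runs along its y
- span_c: the 50 mm stretch of the rack's front rail (12 mm round) over the 3rd gap from the left, seen from the robot; origin on its crest, 48 mm up, over the middle of the gap, 7 mm behind the rack's front edge; the rail runs along its y
- span_d: the 50 mm stretch of the rack's front rail (12 mm round) over the 3rd gap from the right, seen from the robot; origin on its crest, 48 mm up, over the middle of the gap, 7 mm behind the rack's front edge; the rail runs along its y
- span_e: the 50 mm stretch of the rack's front rail (12 mm round) over the 2nd gap from the right, seen from the robot; origin on its crest, 48 mm up, over the middle of the gap, 7 mm behind the rack's front edge; the rail runs along its y
- span_f: the 50 mm stretch of the rack's front rail (12 mm round) over the rightmost gap, seen from the robot; origin on its crest, 48 mm up, over the middle of the gap, 7 mm behind the rack's front edge; the rail runs along its y
- case: flat white plastic thermometer case, 130 mm long (x) by 30 mm wide (y) by 18 mm high, about 60 g, lying flat in front of the rack with its +x end roughly towards it; origin at the centre of its underside. It slides easily on the table. Pushed home between two uprights it stops at the back board with 25 mm still standing out in front
- mug: blue ceramic mug, 80 mm across, 92 mm high, standing just beyond one end of the rack (its left or its right end); origin at the centre of its underside
- clip_stand: black spring-clip stand, 68 mm round base, about 115 mm high, holding reading glasses by the bridge, beyond the other end of the rack; origin at the centre of its underside
- canister: screw-top aluminium pill canister, 50 mm across, 58 mm high, standing to the side of the open area before the rack; origin at the centre of its underside
- massager: wooden back massager lying on the table: two ribbed rollers 44 mm across side by side (about 90 mm over the axle's ends) and a 170 mm handle along its -x; origin under the axle; to the side of the open area before the rack
- remote: slim black remote control, 125 x 34 x 15 mm, lying in the 2nd gap from the left; origin at the centre of its underside
- torch: dark pocket torch, 110 mm long, 28 mm square head, lying in the 2nd gap from the right; origin under its middle

How it is judged:
By the outcome, as a careful person would: the job done as asked, in the order asked, and still so for the second after the job is handed in, with the robot touching nothing.
It also fails if it takes over 61 s, if anything falls off the work surface, if the arm or the gripper's body presses on something with over 40 N, if the wrist force passes 120 N, or if a joint passes its speed limit or range.

## Robot

A 7-joint arm with a two-finger parallel gripper is mounted at the origin on the work surface. World frame = base frame: x ahead of the robot, y to its left, z up, the work surface at z = 0. Lengths are in m, angles in degrees, forces in N, time in s.
With the tool pointing down it reaches from about 0.425 to 0.875 m from the base axis. Payload 4.7 kg.
Tool frame: the origin (TCP) lies midway between the tips of the shut fingers; the grasp point (between the pads) lies 19 mm behind it; z points along the fingers, y is the line along which they close (so a half turn about z gives the same grasp; the last joint's range is limited). The gripper opens to 87 mm and grips with 3 to 60 N. Pads are 19 mm wide; open, the fingers measure 117 mm over their backs; the gripper's body (75 mm by 190 mm) begins 51 mm behind the grasp point.
Start: joints at [-67.89, 18.392, -4.016, 83.108, 1.295, 78.541, -3.26], TCP at [0.236, 0.606, 0.223] pointing down, gripper open.
Joint ranges: [-163.93, 163.93], [-17.29, 119.83], [-79.2, 71.16], [3.27, 140.29], [-89.18, 269.18], [5.43, 117.66], [-154.24, 154.24]. Speed limits (degrees/s): [147.25, 147.25, 180, 180, 180, 180, 180].

## Interface

Orientations are given as [roll, pitch, yaw] about the fixed x, y, z axes, in that order (R = Rz(yaw) Ry(pitch) Rx(roll)).
In Python, from cell import env, viewer, boxes_of, masks_of gives the robot as it stands. The module is installed in compiled form; this text tells all that it offers.
- The arm moves only by the tool apply_moves, never from a script. Its argument "moves" is a list of rows, each a list of 7 numbers: the shift along the tool's x, y, z scaled (see below), then the turn, a rotation vector about the tool's x, y, z scaled (see below), then the opening, from 0 (shut) to 1 (fully open). A call has 1 to 20 rows; each row is the pose to reach, as a shift and turn from the pose commanded when the call began, along the tool's axes at that moment; what a row does not reach only later rows make up. The controller multiplies each number of a shift by 0.2 m and each number of a turn by 1.5 rad. A row lasts 1/10 s, in which the tool goes at most 50 mm and 8.59 degrees, less where a joint would pass 70% of its speed; a pose out of reach is approached as far as the arm can. A call with a number of a shift or a turn outside -1 to 1 is refused whole. A call with a gripper value outside its range is refused whole. The fingers move at their own pace and stop on an object; "grip_force" is the grip in N (left out, the last holds). Time passes only in rows, so rows that repeat a pose let the fingers close. It gives the time, the measured TCP pose, the force, the opening and the grip force at its end, in the units of the state.
- env.get_obs(): the state, without advancing time (a new reading comes with each control period).
- viewer.read_camera(name): name is "scene" or "top"; returns the picture (400x640x3 uint8, red, green, blue); there is no depth.
- viewer.get_calibration(name): a dict with "fov_y" (degrees; the focal length in pixels is half the picture's height over the tangent of half this angle, whatever the lens; pixels are square), "cx", "cy" (the principal point, pixels), "position" and "orientation" of the camera in the world. Camera axes: x right, y up, looking along -z (the intrinsics and any distortion apply to the point x, -y, -z); pixel columns grow to the right and rows downward; lengths in m; the calibration is good to about 2 mm. A picture is of the moment at which its call begins. get_calibration takes no time and is no camera call.
- env.sign_off(): hands the job in; it is judged then, once.
Trained networks look in the newest picture that a camera, given by its name, has taken for a name from the list of things; names that differ only in an ending like _2 or _b are one class to them, and where a whole thing is asked for, a point or a joint stands for the part that bears it (a point fixed in the world has none). Each returns a list of dicts, best first, with "conf" (0 to 1); they miss things now and then, are a little off and sometimes report something else, mostly with a low value. They report only what shows in the picture. A call takes as long as a camera call.
- boxes_of(camera, target): "location" ([column, row] in pixels, amid what is visible of it).
- masks_of(camera, target): "pixels" (400x640 bool, what is visible of it) and "location" ([column, row] in pixels, amid what is visible of it).
The state is a dict: "time_s": time; "qpos": joint angles; "joint_velocities": joint speeds; "effort": joint torques, N m; "tool_pos": TCP position; "tool_rot": TCP orientation; "force": force on the tool from outside, world axes, zero at the start; "wrist_torque": the same for the moment, N m; "grip_width": finger opening in m; "grasp_force": force on a finger pad.
Only numpy, scipy, OpenCV 4.12 (cv2) and the standard library are available. Lean on these libraries where they do the work, as an engineer would, in place of code of your own. Each camera call takes 0.05 s, during which the arm holds its last target. There are 200 camera calls.

## Working session

There is one attempt and no reset: what is moved stays moved. The work goes in short steps, Python scripts to look and compute and a tool call to move; the robot and the scene stay as the last step left them, time stands still between calls to the robot, and variables do not carry over. Pictures are saved under pics/ and viewed, at most 10 in all, crops included, and the job is handed in when it is done.

Besides the shell and the picture viewer there is one more tool, called by a JSON object that holds its "method" and its "body". apply_moves: Moves the arm, as the interface text tells. Shifts and turns lie within -1 to 1; 1 stands for 0.2 m of shift or 1.5 rad of turn. Its arguments: {"type":"object","properties":{"moves":{"type":"array","items":{"type":"array","items":{"type":"number","minimum":-1,"maximum":1}}},"grip_force":{"type":"number"}},"required":["moves"]}

```bash
mkdir -p pics; python3 - <<'E'
from cell import env, viewer, boxes_of, masks_of
import cv2,numpy as np
o=env.get_obs(); print({k:o[k] for k in('time_s','tool_pos','tool_rot','force','grip_width')})
for c in('scene','top'):
    im=viewer.read_camera(c); cv2.imwrite(f'pics/{c}0.png',im[:,:,::-1]); print(c,viewer.get_calibration(c))
    for t in('case','mug','rack','canister','massager'):
        print(t,[(round(d['conf'],2),np.round(d['location'])) for d in boxes_of(c,t)][:3])
E
```

```text
{'time_s': 0.0, 'tool_pos': array([0.23599114, 0.60506008, 0.221457  ]), 'tool_rot': array([-1.79890190e+02,  5.11584172e-03,  1.58698532e+02]), 'force': array([0.49408613, 0.17716625, 0.48913716]), 'grip_width': 0.0869847193330363}
scene {'fov_y': 48.32979581780134, 'cx': 316.30447550191184, 'cy': 201.16717436846955, 'position': array([1.1458689 , 0.63638082, 0.63626282]), 'orientation': array([ 56.06322215,  -1.12402227, 141.1062968 ])}
case [(0.71, array([327., 205.]))]
mug [(0.71, array([244., 186.]))]
rack [(0.58, array([301., 245.]))]
canister [(0.67, array([445., 278.]))]
massager [(0.92, array([288., 166.]))]
top {'fov_y': 57.56874719393338, 'cx': 322.8909460605865, 'cy': 194.24026251674803, 'position': array([0.46792608, 0.02039829, 0.78787132]), 'orientation': array([ 10.80111492,  -2.54242132, -88.95919594])}
case [(0.78, array([342., 231.]))]
mug [(0.63, array([415., 161.]))]
rack [(0.84, array([303., 145.]))]
canister [(0.89, array([165., 220.]))]
massager [(0.87, array([436., 243.]))]
```

View pics/top0.png

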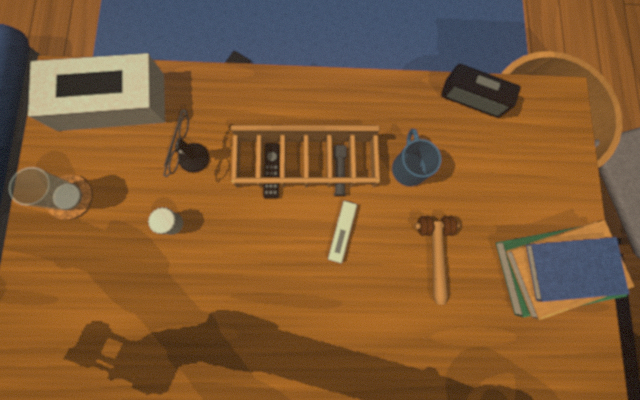

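View pics/scene0.png

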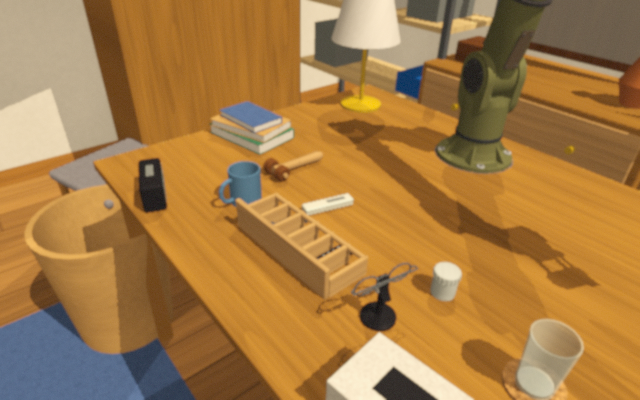

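```bash
cat > h.py <<'E'
from cell import env, viewer, boxes_of, masks_of
import cv2,numpy as np
from scipy.spatial.transform import Rotation as R
from scipy.optimize import minimize
def proj(c,P):
    k=viewer.get_calibration(c); f=200/np.tan(np.radians(k['fov_y']/2))
    q=R.from_euler('xyz',k['orientation'],degrees=True).inv().apply(np.asarray(P,float)-k['position'])
    return np.c_[k['cx']+f*q[:,0]/-q[:,2],k['cy']-f*q[:,1]/-q[:,2]]
def back(c,uv,z):
    k=viewer.get_calibration(c); f=200/np.tan(np.radians(k['fov_y']/2))
    d=R.from_euler('xyz',k['orientation'],degrees=True).apply([(uv[0]-k['cx'])/f,-(uv[1]-k['cy'])/f,-1])
    return k['position']+d*(z-k['position'][2])/d[2]
def box(x,y,z): return np.array([[a,b,c] for a in x for b in y for c in z])
def world(p,P):
    c,s=np.cos(p[2]),np.sin(p[2]); return np.c_[p[0]+c*P[:,0]-s*P[:,1],p[1]+s*P[:,0]+c*P[:,1],P[:,2]]
def hull(c,W): return cv2.convexHull(proj(c,W).astype(np.float32))[:,0]
def mask(c,t):
    m=masks_of(c,t)[0]['pixels'].astype(np.uint8); n,l,s,_=cv2.connectedComponentsWithStats(m)
    m=(l==1+s[1:,4].argmax()).astype(np.uint8)
    h=cv2.convexHull(np.vstack(cv2.findContours(m,0,2)[0])); o=np.zeros_like(m); cv2.fillPoly(o,[h],1); return o
def fit(model,masks,p0,step):
    def cost(p):
        e=0
        for c,m in masks.items():
            r=np.zeros((400,640),np.uint8); 
            h=hull(c,world(p,model(p)))
            big=np.zeros((1600,2560),np.uint8); cv2.fillPoly(big,[np.round((h+.5)*4-.5).astype(np.int32)],255)
            r=cv2.resize(big,(640,400),interpolation=cv2.INTER_AREA)/255.
            e+=np.abs(r-m).sum()/m.sum()
        return e
    p0=np.array(p0,float); S=np.vstack([p0]+[p0+np.eye(len(p0))[i]*step[i] for i in range(len(p0))])
    b=None
    for _ in range(3):
        b=minimize(cost,p0,method='Nelder-Mead',options=dict(initial_simplex=S,maxiter=300)); p0=b.x
        S=np.vstack([p0]+[p0+np.eye(len(p0))[i]*step[i]*.5 for i in range(len(p0))])
    return b.x,b.fun
E
python3 - <<'E'
from h import *
for c in('top','scene'): viewer.read_camera(c)
cs={c:mask(c,'case') for c in('top','scene')}; rk={c:mask(c,'rack') for c in('top','scene')}
caseM=lambda p:box([-.065,.065],[-.015,.015],[0,.018])
rackM=lambda p:np.vstack([box([0,.105],[-.154,.154],[0,.046]),box([.105,.105+p[3]],[-.154,.154],[0,.075])])
print(back('top',(343,231),.018),back('top',(306,184),.048),back('scene',(327,205),.018))
g=back('top',(343,231),.018); 
for ms in (cs,{'top':cs['top']}): print('case',fit(caseM,ms,[g[0],g[1],-.15],[.01,.01,.1]))
g=back('top',(306,184),.048)
for ms in (rk,{'top':rk['top']}):
    pr=fit(rackM,ms,[g[0],g[1],0,.008],[.01,.01,.05,.004]); print('rack',pr)
for t in ('span_d','torch','remote'):
    print(t,[(round(d['conf'],2),np.round(d['location'],1),np.round(back('top',d['location'],.048 if 'span' in t else .015),3)) for d in boxes_of('top',t)])
p=pr[0]; im=viewer.read_camera('top')[:,:,::-1].copy(); im=cv2.resize(im[110:290,200:480],None,fx=2.8,fy=2.8,interpolation=cv2.INTER_CUBIC)
for y in (125,75,25,-25,-75,-125,150,100,50,0,-50,-100,-150):
    for x,z in ((7,48),(105,46)):
        u=proj('top',world(p,np.array([[x/1e3,y/1e3,z/1e3]])))[0]; q=((u+.5-[200,110])*2.8).astype(int)
        cv2.circle(im,tuple(int(v) for v in q),2,(0,0,255) if y%50 else (0,255,0),-1)
pc=fit(caseM,cs,[back('top',(343,231),.018)[0],back('top',(343,231),.018)[1],-.15],[.01,.01,.1])[0]
for u in proj('top',world(pc,caseM(0))): 
    q=((u+.5-[200,110])*2.8).astype(int); cv2.circle(im,tuple(int(v) for v in q),2,(255,0,255),-1)
cv2.imwrite('pics/o1.png',im)
E
```

```text
[ 0.53737319 -0.05520146  0.018     ] [0.63051466 0.02563265 0.048     ] [ 0.54908298 -0.04223229  0.018     ]
case (array([ 0.53781992, -0.05369552, -0.24329511]), np.float64(0.18755464853294565))
case (array([ 0.53740527, -0.05342418, -0.25506672]), np.float64(0.07190080975747662))
rack (array([0.63464034, 0.02749543, 0.03002824, 0.00933071]), np.float64(0.04244205646923013))
rack (array([0.63537905, 0.02823328, 0.02578374, 0.00855164]), np.float64(0.019380897529124325))
span_d [(0.68, array([364.6, 175.3]), array([ 0.653, -0.097,  0.048])), (0.65, array([291.2, 177.5]), array([0.643, 0.057, 0.048])), (0.58, array([244.3, 184.3]), array([0.626, 0.153, 0.048]))]
torch [(0.82, array([342.8, 165.3]), array([ 0.682, -0.054,  0.015])), (0.51, array([185.1, 156.2]), array([0.692, 0.289, 0.015]))]
remote [(0.75, array([272.4, 169.4]), array([0.668, 0.1  , 0.015]))]
```

View pics/o1.png

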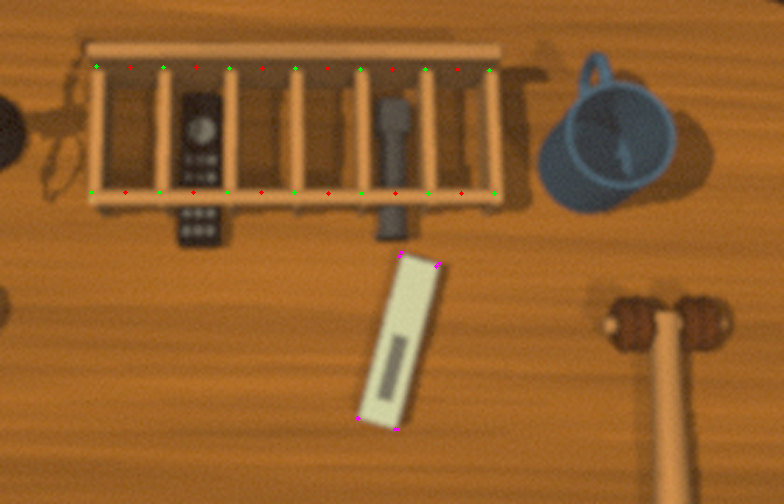

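The mug stands at the right end of the rack, so the third gap from there is span_d (empty, left of the torch). The case lies at about crop (400,340), tilted about -14°. The overlay points fall about 5 crop px behind the rail crest (row ~198), so I'll refine that.

```bash
python3 - <<'E'
from h import *
im=cv2.imread('pics/top0.png').astype(float)
g=im[:,:,2]
p=np.array([.635,.028,.028])
pts=[]
for y in np.arange(-145,146,5):
    if -92<y<-58 or 55<y<95 or min(abs(y-k) for k in range(-150,151,50))<8: continue
    xs=np.arange(-25,40,.5)/1e3
    uv=proj('top',world(p,np.c_[xs,0*xs+y/1e3,0*xs+.042])).astype(np.float32)
    v=cv2.remap(im[:,:,1].astype(np.float32),uv[:,:1],uv[:,1:],cv2.INTER_CUBIC)[:,0]
    i=v.argmax(); b=np.median(v); w=np.clip(v-b-.4*(v.max()-b),0,None)*(abs(np.arange(len(v))-i)<20)
    pts.append((y,(xs*w).sum()/w.sum()*1e3,xs[i]*1e3))
pts=np.array(pts); print(np.round(pts,1)); f=np.polyfit(pts[:,0],pts[:,1],1); print('rail centre local x vs y',f)
# upright positions
ys=np.arange(-170,171,.5)/1e3
v=0
for x in (.03,.04,.05,.06,.07,.08):
    uv=proj('top',world(p,np.c_[0*ys+x,ys,0*ys+.046])).astype(np.float32)
    v=v+cv2.remap(im[:,:,1].astype(np.float32),uv[:,:1],uv[:,1:],cv2.INTER_LINEAR)[:,0]
for k in range(-150,151,50):
    s=abs(ys*1e3-k)<15; w=np.clip(v[s]-np.median(v[s])-.3*(v[s].max()-np.median(v[s])),0,None); print(k,round((ys[s]*w).sum()/w.sum()*1e3,1))
for uv in ((340,195.7),): print('torch end',back('top',uv,.02))
# case top corners by image edge: bright region
hsv=cv2.cvtColor(im.astype(np.uint8),cv2.COLOR_BGR2HSV); m=((hsv[:,:,1]<110)&(hsv[:,:,2]>140)).astype(np.uint8); m[:195]=0;m[270:]=0;m[:,:320]=0;m[:,365:]=0
m=cv2.morphologyEx(m,3,np.ones((9,9))); r=cv2.minAreaRect(np.vstack(cv2.findContours(m,0,1)[0])); print(r)
print(np.array([back('top',q,.018) for q in cv2.boxPoints(r)]).round(4), back('top',r[0],.018))
E
```

```text
[[-140.     6.3    6.5]
 [-135.     6.2    6. ]
 [-130.     6.2    6.5]
 [-125.     6.3    6.5]
 [-120.     6.2    6.5]
 [-115.     6.2    7. ]
 [-110.     6.2    6.5]
 [ -40.     5.9    6. ]
 [ -35.     5.9    6.5]
 [ -30.     5.9    6.5]
 [ -25.     5.9    6.5]
 [ -20.     5.9    6.5]
 [ -15.     5.9    6.5]
 [ -10.     5.8    6. ]
 [  10.     5.8    6.5]
 [  15.     5.6    5.5]
 [  20.     5.5    6. ]
 [  25.     5.6    5.5]
 [  30.     5.7    6.5]
 [  35.     5.7    6. ]
 [  40.     5.6    6. ]
 [ 110.     5.3    4.5]
 [ 115.     5.1    5. ]
 [ 120.     5.3    5.5]
 [ 125.     5.2    5. ]
 [ 130.     5.3    6. ]
 [ 135.     5.2    5. ]
 [ 140.     5.2    4.5]]
rail centre local x vs y [-4.02181623e-03  5.74724543e+00]
-150 -151.2
-100 -101.2
-50 -51.2
0 -1.2
50 48.3
100 98.7
150 148.8
torch end [ 0.6129437  -0.04793671  0.02      ]
((341.9248046875, 231.37168884277344), (15.103245735168457, 61.8433723449707), 14.620874404907227)
[[ 0.4775 -0.0218  0.018 ]
 [ 0.605  -0.0534  0.018 ]
 [ 0.5975 -0.0851  0.018 ]
 [ 0.4703 -0.0524  0.018 ]] [ 0.53653607 -0.05292207  0.018     ]
```

{"method": "apply_moves", "body": {"moves": [[-0.9,-0.75,0,0,0,0.78,0],[-0.9,-0.75,0,0,0,0.78,0],[-0.9,-0.75,0,0,0,0.78,0],[-0.9,-0.75,0,0,0,0.78,0],[-0.9,-0.75,0,0,0,0.78,0],[-0.9,-0.75,0,0,0,0.78,0],[-0.9,-0.75,0,0,0,0.78,0],[-0.9,-0.75,0,0,0,0.78,0],[-0.9,-0.75,0,0,0,0.78,0]], "grip_force": 5}}

```text
time_s: 2.0
tool_pos: [0.3495, 0.4004, 0.2228]
tool_rot: [180.0, -0.0, 91.6]
force: [-0.1, 0.7, -0.5]
grip_width: 0.0232
grasp_force: 0.0
```

{"method": "apply_moves", "body": {"moves": [[-0.88,0.47,0,0,0,0,0],[-0.88,0.47,0,0,0,0,0],[-0.88,0.47,0,0,0,0,0],[-0.88,0.47,0,0,0,0,0],[-0.88,0.47,0,0,0,0,0]]}}

```text
time_s: 2.5
tool_pos: [0.4524, 0.2196, 0.2232]
tool_rot: [179.9, 0.1, 91.2]
force: [-0.1, -0.4, -0.1]
grip_width: 0.0005
grasp_force: 0.0
```

{"method": "apply_moves", "body": {"moves": [[-0.88,0.47,0,0,0,0,0],[-0.88,0.47,0,0,0,0,0],[-0.88,0.47,0,0,0,0,0],[-0.88,0.47,0,0,0,0,0],[-0.88,0.47,0,0,0,0,0]]}}

```text
time_s: 3.0
tool_pos: [0.5499, 0.0459, 0.223]
tool_rot: [179.9, 0.2, 91.2]
force: [0.6, 0.5, -0.2]
grip_width: 0.0004
grasp_force: 0.0
```

{"method": "apply_moves", "body": {"moves": [[-0.87,0.47,0,0,0,0,0],[-0.87,0.47,0,0,0,0,0],[-0.87,0.47,0,0,0,0,0],[-0.87,0.47,0,0,0,0,0],[-0.87,0.47,0.2,0,0,0,0],[-0.87,0.47,0.4,0,0,0,0],[-0.87,0.47,0.6,0,0,0,0],[-0.87,0.47,0.7,0,0,0,0],[-0.87,0.47,0.77,0,0,0,0],[-0.87,0.47,0.77,0,0,0,0]]}}

```text
time_s: 4.0
tool_pos: [0.6454, -0.1159, 0.0665]
tool_rot: [-179.8, -0.0, 91.8]
force: [-0.9, -0.6, 0.1]
grip_width: 0.0005
grasp_force: 0.0
```

{"method": "apply_moves", "body": {"moves": [[-0.01,0,0.03,0,0,0,0],[-0.01,0,0.06,0,0,0,0],[-0.01,0,0.075,0,0,0,0],[-0.01,0,0.075,0,0,0,0]]}}

```text
time_s: 4.4
tool_pos: [0.6466, -0.1191, 0.0536]
tool_rot: [180.0, -0.0, 91.7]
force: [0.4, 0.1, 0.3]
grip_width: 0.0004
grasp_force: 0.0
```

```bash
python3 - <<'E'
from h import *
for c in('scene','top'):
    im=viewer.read_camera(c)
    u=proj(c,[[.6455,-.118,.048]])[0].round().astype(int); print(c,u)
    if c=='scene': cv2.imwrite('pics/s2.png',cv2.resize(im[u[1]-70:u[1]+70,u[0]-90:u[0]+90,::-1],None,fx=4,fy=4,interpolation=cv2.INTER_CUBIC))
o=env.get_obs();print(o['tool_pos'],o['force'])
E
```

```text
scene [277 194]
top [375 179]
[ 0.64684524 -0.11912995  0.05398694] [-1.03052095 -0.42762342  0.48744453]
```

View pics/s2.png

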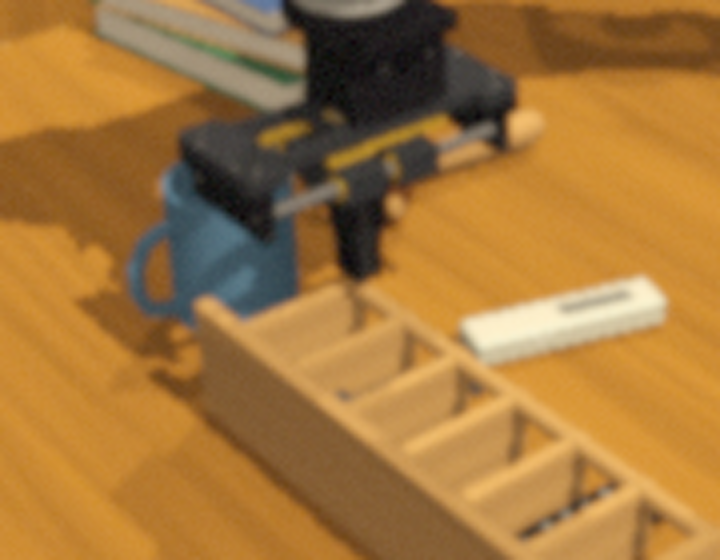

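The closed fingertips (crop ~(358,272)) hover just above the rail's mug end, with the rail in line. I'll lower until contact.

{"method": "apply_moves", "body": {"moves": [[0,0,0.015,0,0,0,0],[0,0,0.025,0,0,0,0],[0,0,0.03,0,0,0,0],[0,0,0.03,0,0,0,0]]}}

```text
time_s: 4.9
tool_pos: [0.6467, -0.1191, 0.0484]
tool_rot: [180.0, -0.0, 91.7]
force: [-2.1, 0.1, 4.2]
grip_width: 0.0003
grasp_force: 2.2
```

{"method": "apply_moves", "body": {"moves": [[0.05,0,0.003,0,0,0,0],[0.1,0,0.003,0,0,0,0],[0.15,0,0.003,0,0,0,0],[0.2,0,0.003,0,0,0,0],[0.25,0,0.003,0,0,0,0],[0.3,0,0.003,0,0,0,0]]}}

```text
time_s: 5.5
tool_pos: [0.6462, -0.0611, 0.0484]
tool_rot: [179.8, 0.2, 91.6]
force: [-0.2, -3.6, 5.0]
grip_width: 0.0001
grasp_force: 2.7
```

{"method": "apply_moves", "body": {"moves": [[0.05,-0.005,0,0,0,0,0],[0.1,-0.01,0,0,0,0,0],[0.15,-0.01,0,0,0,0,0],[0.2,-0.01,0,0,0,0,0],[0.25,-0.01,0,0,0,0,0],[0.3,-0.01,0,0,0,0,0],[0.31,-0.01,0,0,0,0,0],[0.31,-0.01,0,0,0,0,0],[0.31,-0.01,0,0,0,0,0]]}}

```text
time_s: 6.4
tool_pos: [0.6425, 0.0022, 0.0484]
tool_rot: [179.8, 0.1, 91.6]
force: [-0.3, -2.6, 6.4]
grip_width: 0.0005
grasp_force: 2.9
```

{"method": "apply_moves", "body": {"moves": [[0,0,-0.2,0,0,0,0],[0,0,-0.4,0,0,0,0],[0,0,-0.4,0,0,0,0],[-0.2,-0.2,-0.4,0,0,-0.002,0.5],[-0.4,-0.4,-0.4,0,0,-0.002,0.5],[-0.57,-0.54,-0.4,0,0,-0.002,0.5],[-0.57,-0.54,-0.4,0,0,-0.002,0.5],[-0.57,-0.54,-0.2,0,0,-0.002,0.5],[-0.57,-0.54,-0.05,0,0,-0.002,0.5],[-0.57,-0.54,-0.05,0,0,-0.002,0.5]]}}

```text
time_s: 7.4
tool_pos: [0.5328, -0.113, 0.0528]
tool_rot: [-179.5, -0.0, 91.8]
force: [-0.1, -0.1, -0.7]
grip_width: 0.0419
grasp_force: 0.0
```

{"method": "apply_moves", "body": {"moves": [[0,0,0.1,0,0,0,0.5],[0,0,0.18,0,0,0,0.5],[0,0,0.215,0,0,0,0.5],[0,0,0.215,0,0,0,0.5]]}}

```text
time_s: 7.8
tool_pos: [0.5359, -0.114, 0.0133]
tool_rot: [-179.9, -0.0, 91.8]
force: [-0.6, 0.4, -0.7]
grip_width: 0.0439
grasp_force: 0.0
```

```bash
python3 - <<'E'
from h import *
for c in('scene','top'):
    im=viewer.read_camera(c)
    u=proj(c,[[.56,-.08,.02]])[0].round().astype(int); print(c,u)
    cv2.imwrite(f'pics/{c}3.png',cv2.resize(im[u[1]-70:u[1]+70,u[0]-90:u[0]+90,::-1],None,fx=4,fy=4,interpolation=cv2.INTER_CUBIC))
o=env.get_obs();print(o['tool_pos'],o['tool_rot'],o['force'])
E
```

```text
scene [314 199]
top [355 221]
[ 0.53690211 -0.11439232  0.01454711] [1.79956675e+02 6.19395325e-03 9.18373528e+01] [-0.22280318 -0.30565883 -0.58240334]
```

View pics/scene3.png

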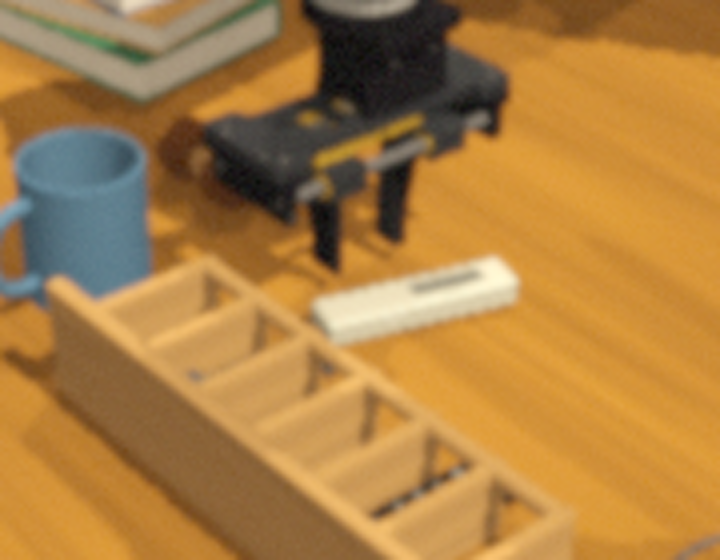

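{"method": "apply_moves", "body": {"moves": [[0,0,0.03,0,0,0,0.5],[0.03,0,0.03,0,0,0,0.5],[0.06,0,0.03,0,0,0,0.5],[0.09,0,0.03,0,0,0,0.5],[0.11,0,0.03,0,0,0,0.5],[0.13,0,0.03,0,0,0,0.5],[0.15,0,0.03,0,0,0,0.5],[0.17,0,0.03,0,0,0,0.5],[0.19,0,0.03,0,0,0,0.5],[0.21,0,0.03,0,0,0,0.5],[0.23,0,0.03,0,0,0,0.5],[0.25,0,0.03,0,0,0,0.5],[0.27,0,0.03,0,0,0,0.5],[0.29,0,0.03,0,0,0,0.5],[0.31,0,0.03,0,0,0,0.5],[0.33,0,0.03,0,0,0,0.5],[0.35,0,0.03,0,0,0,0.5],[0.37,0,0.03,0,0,0,0.5],[0.38,0,0.03,0,0,0,0.5],[0.38,0,0.03,0,0,0,0.5]]}}

```text
time_s: 9.9
tool_pos: [0.5339, -0.0378, 0.0079]
tool_rot: [-180.0, -0.0, 91.9]
force: [-0.0, 0.0, 0.8]
grip_width: 0.0438
grasp_force: 0.0
```

```bash
cat >> h.py <<'E'
def casepose():
    im=viewer.read_camera('top')[:,:,::-1]; hsv=cv2.cvtColor(im,cv2.COLOR_BGR2HSV)
    m=((hsv[:,:,1]<110)&(hsv[:,:,2]>140)).astype(np.uint8); k=np.zeros_like(m); k[150:275,285:365]=1; m*=k
    m=cv2.morphologyEx(m,3,np.ones((9,9))); n,l,s,_=cv2.connectedComponentsWithStats(m); m=(l==1+s[1:,4].argmax()).astype(np.uint8)
    r=cv2.minAreaRect(np.vstack(cv2.findContours(m,0,1)[0])); print(r)
    print(np.array([back('top',q,.018) for q in cv2.boxPoints(r)]).round(4), back('top',r[0],.018))
    return im
E
python3 - <<'E'
from h import *
im=casepose()
cv2.imwrite('pics/top4.png',cv2.resize(im[130:290,230:430],None,fx=3.5,fy=3.5,interpolation=cv2.INTER_CUBIC))
o=env.get_obs();print(o['tool_pos'],o['tool_rot'],o['force'])
E
```

```text
((315.5, 206.5), (3.0, 1.0), 90.0)
[[0.5916 0.0054 0.018 ]
 [0.5917 0.0032 0.018 ]
 [0.5852 0.0031 0.018 ]
 [0.5852 0.0052 0.018 ]] [0.58842538 0.0042277  0.018     ]
[ 0.53391948 -0.0380698   0.00791293] [-1.79995842e+02 -1.39549807e-02  9.18542277e+01] [-0.00622482  0.0745451   0.23264728]
```

View pics/top4.png

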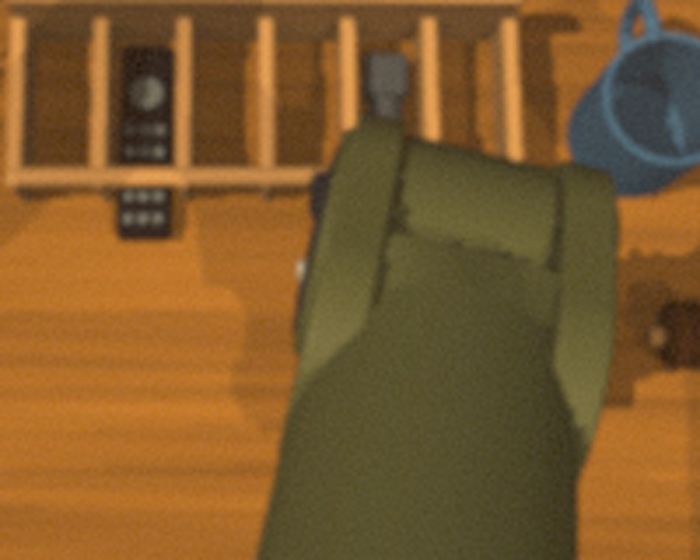

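{"method": "apply_moves", "body": {"moves": [[0.01,0,0,0,0,0,0.5],[0.02,0,0,0,0,0,0.5],[0.03,0,0,0,0,0,0.5],[0.04,0,0,0,0,0,0.5],[0.05,0,0,0,0,0,0.5],[0.05,0,0,0,0,0,0.5],[0.05,0,0,0,0,0,0.5],[0.02,0,0,0,0,0,0.5],[-0.1,0,0,0,0,0,0.5],[-0.1,0,-0.2,0,0,0,0.5],[-0.1,0,-0.4,0,0,0,0],[-0.4,0,-0.6,0,0,0,0],[-0.6,0,-0.6,0,0,0,0],[-0.8,0,-0.6,0,0,0,0],[-0.95,0,-0.6,0,0,0,0],[-0.95,0,-0.6,0,0,0,0]]}}

```text
time_s: 11.55
tool_pos: [0.5384, -0.2354, 0.1286]
tool_rot: [180.0, 0.2, 91.3]
force: [-0.8, -0.9, 0.1]
grip_width: 0.0049
grasp_force: 0.0
```

```bash
python3 - <<'E'
from h import *
im=casepose()
im=cv2.resize(im[130:290,230:430],None,fx=3.5,fy=3.5,interpolation=cv2.INTER_CUBIC)
cv2.imwrite('pics/top5.png',im)
o=env.get_obs();print(o['tool_pos'],o['tool_rot'],o['force'])
E
```

```text
((317.5, 234.5), (61.0, 15.0), 90.0)
[[ 0.5935  0.0161  0.018 ]
 [ 0.5944 -0.016   0.018 ]
 [ 0.466  -0.0182  0.018 ]
 [ 0.4654  0.0129  0.018 ]] [ 0.52880826 -0.00130211  0.018     ]
[ 0.53890766 -0.23181907  0.12807539] [-1.79986004e+02  7.66475910e-02  9.15028045e+01] [-0.48302607  0.79093126 -0.62952088]
```

View pics/top5.png

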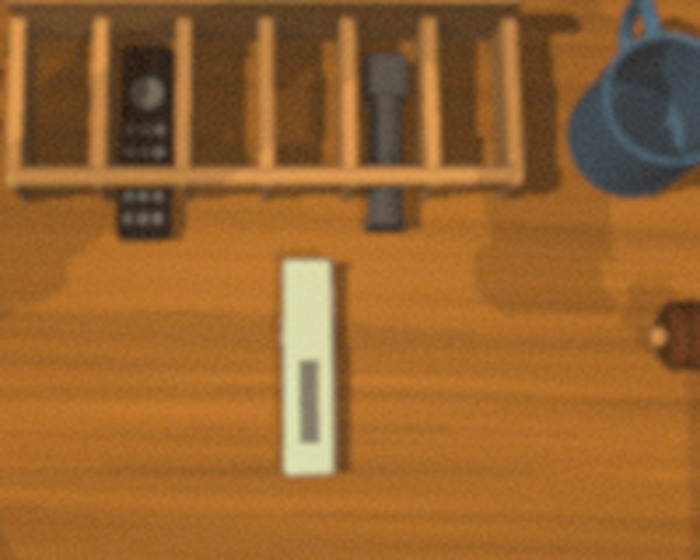

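{"method": "apply_moves", "body": {"moves": [[0.25,-0.12,0,0,0,0.1,0],[0.5,-0.24,0,0,0,0.2,0],[0.7,-0.35,0,0,0,0.3,0],[0.9,-0.46,0,0,0,0.4,0],[0.9,-0.46,0,0,0,0.5,0],[0.9,-0.46,0,0,0,0.6,0],[0.9,-0.46,0,0,0,0.7,0],[0.9,-0.46,0,0,0,0.8,0],[0.9,-0.46,0,0,0,0.9,0],[0.9,-0.46,0,0,0,0.9,0],[0.9,-0.46,0,0,0,0.9,0]]}}

```text
time_s: 12.7
tool_pos: [0.442, -0.05, 0.1279]
tool_rot: [-180.0, -0.0, 14.6]
force: [0.4, 0.2, 0.1]
grip_width: 0.0003
grasp_force: 0.0
```

```bash
cat >> h.py <<'E'
def go(x,y,z,yaw):
    o=env.get_obs(); r=R.from_euler('xyz',o['tool_rot'],degrees=True)
    s=r.inv().apply(np.array([x,y,z])-o['tool_pos'])/.2
    t=(r.inv()*R.from_euler('xyz',[180,0,yaw],degrees=True)).as_rotvec()/1.5
    print(o['tool_pos'],o['tool_rot'],o['force'],'move',s.round(3),t.round(3))
E
python3 -c "
from h import *
go(.440,-.0045,.06,1.8); print(env.get_obs()['qpos'])"
```

```text
[ 0.44201396 -0.05002477  0.12788906] [-1.79960908e+02 -1.30894203e-03  1.45899000e+01] [0.40277225 0.22105302 0.14917928] move [ 0.048 -0.223  0.34 ] [-0.     0.     0.149]
[-33.5587083   -4.44780245  35.63859488 118.89011853   2.82152382
  64.76384286 -74.61620532]
```

{"method": "apply_moves", "body": {"moves": [[0.048,-0.22,0,0,0,0.149,0],[0.048,-0.22,0.1,0,0,0.149,0],[0.048,-0.22,0.25,0,0,0.149,0],[0.048,-0.22,0.34,0,0,0.149,0],[0.048,-0.22,0.34,0,0,0.149,0]]}}

```text
time_s: 13.2
tool_pos: [0.438, -0.0058, 0.0577]
tool_rot: [179.9, 0.3, 1.9]
force: [-1.2, -0.3, 1.0]
grip_width: 0.0006
grasp_force: 0.0
```

```bash
python3 -c "
from h import *
go(.440,-.0045,.009,1.8); print(env.get_obs()['qpos'])"
```

```text
[ 0.43797527 -0.00575659  0.0577057 ] [179.9467123    0.31192017   1.94305388] [-1.22210845 -0.34575119  1.04859235] move [ 0.012 -0.006  0.243] [0.001 0.004 0.002]
[-35.09945785   1.21728932  32.93530766 123.52233033  -0.73747816
  55.77032542 -89.80853274]
```

{"method": "apply_moves", "body": {"moves": [[0.005,-0.004,0.1,0,0,0,0],[0.005,-0.004,0.2,0,0,0,0],[0.005,-0.004,0.24,0,0,0,0],[0.005,-0.004,0.24,0,0,0,0]]}}

```text
time_s: 13.6
tool_pos: [0.4411, -0.0053, 0.0118]
tool_rot: [180.0, 0.1, 1.8]
force: [0.4, 0.2, 0.2]
grip_width: -0.0001
grasp_force: 0.0
```

```bash
python3 -c "
from h import *
go(.597,.0002,.009,1.8)"
```

```text
[ 0.44111742 -0.00531333  0.01179656] [1.79983713e+02 7.70062725e-02 1.77004053e+00] [0.44198491 0.23233157 0.24548756] move [ 0.78  -0.003  0.013] [ 0.     0.001 -0.   ]
```

{"method": "apply_moves", "body": {"moves": [[0.02,0,0.01,0,0,0,0],[0.05,0,0.013,0,0,0,0],[0.08,0,0.013,0,0,0,0],[0.11,0,0.013,0,0,0,0],[0.14,0,0.013,0,0,0,0],[0.17,0,0.013,0,0,0,0],[0.2,0,0.013,0,0,0,0],[0.23,0,0.013,0,0,0,0],[0.26,0,0.013,0,0,0,0],[0.28,0,0.013,0,0,0,0],[0.28,0,0.013,0,0,0,0]]}}

```text
time_s: 14.7
tool_pos: [0.4983, -0.0039, 0.0094]
tool_rot: [180.0, -0.0, 1.7]
force: [0.3, 0.7, 0.7]
grip_width: 0.0007
grasp_force: 0.0
```

```bash
python3 - <<'E'
from h import *
go(.597,.0002,.009,1.8)
im=viewer.read_camera('scene')
u=proj('scene',[[.6,0,.02]])[0].round().astype(int)
cv2.imwrite('pics/s6.png',cv2.resize(im[u[1]-60:u[1]+60,u[0]-80:u[0]+80,::-1],None,fx=5,fy=5,interpolation=cv2.INTER_CUBIC))
E
```

```text
[ 0.49833093 -0.00385478  0.00940227] [ 1.79984465e+02 -3.98181001e-02  1.68001890e+00] [0.34467689 0.68184324 0.74996775] move [ 0.494 -0.006  0.002] [ 0.    -0.    -0.001]
```

View pics/s6.png

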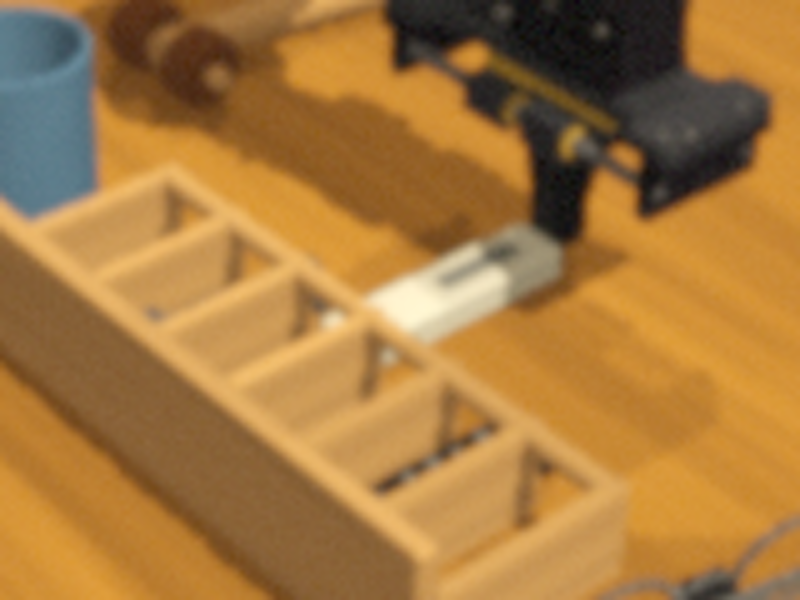

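The case's front is just entering gap d (white seen at crop (330,320) under the rail, upright at (370,330) beside it). I'll continue.

{"method": "apply_moves", "body": {"moves": [[0.025,0,0,0,0,0,0],[0.05,0,0,0,0,0,0],[0.075,0,0,0,0,0,0],[0.1,0,0,0,0,0,0],[0.125,0,0,0,0,0,0],[0.15,0,0,0,0,0,0],[0.175,0,0,0,0,0,0],[0.2,0,0,0,0,0,0]]}}

```text
time_s: 15.55
tool_pos: [0.538, -0.0027, 0.0093]
tool_rot: [180.0, 0.0, 1.7]
force: [-0.4, 0.2, 1.3]
grip_width: 0.0004
grasp_force: 0.3
```

{"method": "apply_moves", "body": {"moves": [[0.03,0,0,0,0,0,0],[0.06,0,0,0,0,0,0],[0.09,0,0,0,0,0,0],[0.12,0,0,0,0,0,0],[0.15,0,0,0,0,0,0],[0.18,0,0,0,0,0,0],[0.21,0,0,0,0,0,0],[0.235,0,0,0,0,0,0],[0.25,0,0,0,0,0,0],[0.265,0,0,0,0,0,0],[0.265,0,0,0,0,0,0]]}}

```text
time_s: 16.65
tool_pos: [0.591, -0.0011, 0.0094]
tool_rot: [180.0, -0.0, 1.7]
force: [0.4, -0.2, 0.0]
grip_width: 0.0008
grasp_force: 0.0
```

{"method": "apply_moves", "body": {"moves": [[0.01,0,0,0,0,0,0],[0.02,0,0,0,0,0,0],[0.03,0,0,0,0,0,0],[0.03,0,0,0,0,0,0]]}}

```text
time_s: 17.05
tool_pos: [0.5969, -0.0009, 0.0094]
tool_rot: [-180.0, -0.0, 1.7]
force: [0.2, 0.6, -1.0]
grip_width: 0.0004
grasp_force: 0.0
```

{"method": "apply_moves", "body": {"moves": [[0.005,0,0,0,0,0,0],[0.01,0,0,0,0,0,0],[0.015,0,0,0,0,0,0],[0.015,0,0,0,0,0,0]]}}

```text
time_s: 17.45
tool_pos: [0.5995, -0.0008, 0.0093]
tool_rot: [-180.0, 0.0, 1.7]
force: [-0.5, 0.6, 0.6]
grip_width: 0.0002
grasp_force: 0.3
```

{"method": "apply_moves", "body": {"moves": [[0.005,0,0,0,0,0,0],[0.01,0,0,0,0,0,0],[0.01,0,0,0,0,0,0]]}}

```text
time_s: 17.75
tool_pos: [0.5996, -0.0008, 0.0091]
tool_rot: [-180.0, 0.2, 1.7]
force: [-6.8, -0.2, 5.0]
grip_width: 0.0002
grasp_force: 3.0
```

Contact at x = 0.5996, as predicted (0.600), with 7 N of resistance: the case is home. I'll back off, lift, and check.

{"method": "apply_moves", "body": {"moves": [[-0.02,0,0,0,0,0,0],[-0.1,0,0,0,0,0,0],[-0.2,0,0,0,0,0,0],[-0.3,0,-0.1,0,0,0,0],[-0.3,0,-0.3,0,0,0,0],[-0.3,0,-0.5,0,0,0,0],[-0.3,0,-0.7,0,0,0,0],[-0.3,0.3,-0.7,0,0,0,0],[-0.3,0.5,-0.7,0,0,0,0],[-0.3,0.7,-0.7,0,0,0,0],[-0.3,0.95,-0.7,0,0,0,0],[-0.3,0.95,-0.7,0,0,0,0]]}}

```text
time_s: 18.95
tool_pos: [0.5458, -0.2021, 0.1503]
tool_rot: [179.6, -0.1, 1.0]
force: [-0.0, -0.7, 0.2]
grip_width: 0.0007
grasp_force: 0.0
```

```bash
python3 - <<'E'
from h import *
im=viewer.read_camera('top')[:,:,::-1]
o=env.get_obs();print(o['tool_pos'],o['force'])
im=cv2.resize(im[115:215,230:390],None,fx=5,fy=5,interpolation=cv2.INTER_CUBIC)
p=np.array([.6338,.0268,.032])
for q in proj('top',world(p,np.array([[-.025,-.04,.018],[-.025,-.01,.018],[.105,-.04,.018],[.105,-.01,.018]]))):
    q=((q+.5-[230,115])*5).astype(int); cv2.circle(im,(int(q[0]),int(q[1])),3,(0,0,255),-1)
cv2.imwrite('pics/top7.png',im)
E
```

```text
[ 0.54646    -0.19772706  0.14983854] [ 0.15923975  0.29388691 -0.90564031]
```

View pics/top7.png

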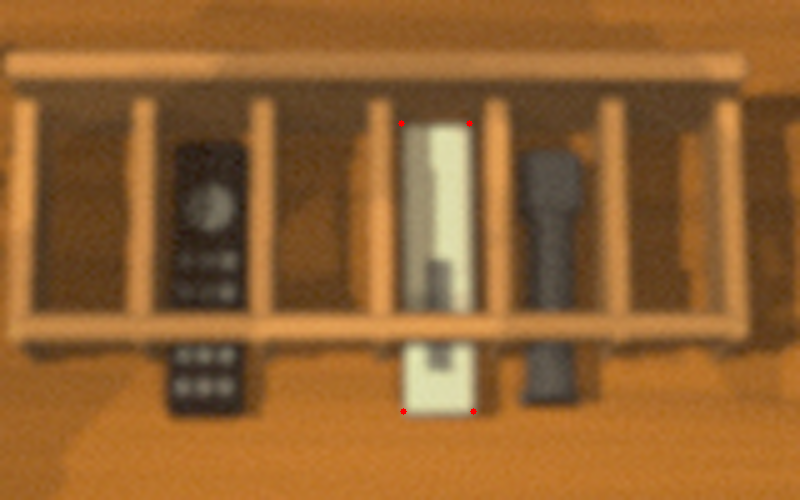

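The case lies in gap d (crop columns 402–475), with its corners on the predicted home position and its far end against the back board. The remote and torch haven't moved.

```bash
python3 -c "
from cell import env
print(env.sign_off())"
```

```text
the job is handed in; nothing more can be done
None
```

I ran the closed fingertips along the rail from the mug (right) end over the first two gaps and stopped at the third, then pushed the case into that gap until it stopped against the back board. The job was handed in at about 19 s with the arm clear and no verdict shown; the last picture shows the remote and torch unmoved.

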